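# Fix the sign post in the display rail

### The arm

A 6-joint arm with a two-finger parallel gripper is mounted at the origin on a cart in front of the work surface, level with it; the furniture and walls round the work are solid. World frame = base frame: x ahead of the robot, y to its left, z up, the work surface at z = 0. Lengths are in m, angles in degrees, forces in N, time in s.
With the tool pointing down it reaches from about 0.375 to 0.75 m from the base axis. Payload 9 kg.
Tool frame: the origin (TCP) lies where the fingers leave the gripper's body, on its centre line; the fingertips stand 73 mm ahead of it and the grasp point (between the pads) lies 54 mm ahead of it (robot.tip_reach is the distance from the TCP to the fingertips, in m); z points along the fingers, y is the line along which they close (so a half turn about z gives the same grasp; the last joint's range is limited). The gripper opens to 85 mm and grips with 20 to 120 N. Pads are 22 mm wide; open, the fingers measure 114 mm over their backs; the gripper's body (76 mm by 85 mm) begins 54 mm behind the grasp point. The pads swing forward as they close: fully open they stand 13 mm farther back than shut.
Start: joints at [56.396, 5.964, 5.575, 89.605, 0, 77.527], TCP at [0.216, 0.56, 0.304] pointing down, gripper open.
Joint ranges: [-171.21, 171.21], [-48.23, 106.86], [-62.78, 66.21], [-105.2, 120.99], [-86.42, 89.51], [-180, 180]. Speed limits (degrees/s): [127.2, 127.2, 147.25, 180, 180, 180].

### API

Orientations are given as [roll, pitch, yaw] about the fixed x, y, z axes, in that order (R = Rz(yaw) Ry(pitch) Rx(roll)).
In Python, from plant import robot gives the robot as it stands. Calls block until the motion is done:
- robot.move_pose(position, orientation): joint-space move of the TCP to a pose.
- robot.line_to(position, vel=0.15, rotation=None, guard=None): straight line of the TCP; rotation=None keeps the orientation; vel is the mean speed in m/s. With guard (N) it stops when the force on the tool has changed by that much, and returns True; else False.
- robot.goto_joints(angles): joint-space move.
- robot.set_gripper(opening): finger opening in m; the grip force is fixed at half the most; returns when the fingers have stopped.
- robot.pause(seconds).
- robot.ik(position, orientation): joint angles nearest the present ones, or None.
- robot.observe(): the state.
- robot.grab_frame(name): name is "scene" or "top" or "wrist"; returns the picture (384x512x3 uint8, blue, green, red); there is no depth.
- robot.get_calibration(name): a dict with "vertical_fov" (degrees; the focal length in pixels is half the picture's height over the tangent of half this angle, whatever the lens; pixels are square), "cx", "cy" (the principal point, pixels), "rvec" (rotation vector, rad) and "tvec" (3), from world to camera coordinates, as OpenCV has them. Camera axes: x right, y down, z forward; pixel columns grow to the right and rows downward; lengths in m; the calibration is good to about 2 mm. A picture is of the moment at which its call begins: read the wrist's pose just before it. get_calibration takes no time and is no camera call; for the wrist camera it gives the pose at the moment of the call.
A pose or a line that the arm cannot do raises robot.IKError and nothing moves.
- robot.job_done(): hands the job in, once; it reports no verdict.
The state is a dict: "time": time; "q": joint angles; "qvel": joint speeds; "joint_torque": joint torques, N m; "tool_pos": TCP position; "tcp_rot": TCP orientation; "ft_force": force on the tool from outside, world axes, zero at the start; "torque": the same for the moment, N m; "gripper_width": finger opening in m.
Only numpy, scipy, OpenCV 4.12 (cv2) and the standard library are available. Lean on these libraries where they do the work, as an engineer would, in place of code of your own. Each camera call takes 0.05 s, during which the arm holds its last target. There are 200 camera calls.

### The job

Put the sign post (the loose steel T-bolt) into the counter's display rail: let its head down through the wide mouth with the head lengthwise, and slide it gently along the slot until its neck meets the closed end. There turn the post a quarter turn clockwise so that the head stands square across under the lips, then tighten the knurled nut clockwise until the post is firmly clamped, finger-tight and not forced. Leave the other things on the table where they are.

Things in the scene. Friction and masses are not known exactly. Their poses are not given: they have to be found in the camera images.
- bolt: the loose sign post, a bright steel T-bolt 85 mm tall, about 0.3 kg, standing upright on its head. Origin: centre of the head's underside, z up the post, x along the head. The head is a bar 38 (x) by 18 (y) by 8 mm high; above it a round neck 12 mm thick, then washer, nut and stud. Two opposite corners of the head, at (+x,-y) and (-x,+y), are notched
- stud_top (a point): centre of the stud's top end, on the post's axis, 85 mm above the head's underside. The stud is square, 12 x 12 mm, its flats facing the head's x and y, rigid with the head, 33 mm of it or more standing free above the nut: hold it here to carry, slide and turn the post
- washer: dark steel washer on the post, 40 mm diameter, 5 mm thick; origin: centre of its underside. It does not turn on the post. The nut drives it towards the head by 4 mm per rad; its underside starts 21.7 to 22.5 mm above the head's underside. Let down, the post rests with the washer on the rail's top or less than 1 mm above it, the head's underside 4 to 4.5 mm above the table
- nut: dark round knurled nut on top of the washer, 36 mm diameter, 24 mm high; origin: centre of its underside, on the axis. Grip it from above across its sides, the stud between the fingers. It tightens clockwise seen from above, against 0.1 N m of friction, and stays where it is left. It turns 0.5 to 2.2 rad (unknown beforehand) before the head bears up
- nut_top (a point): centre of the nut's top face. Once the head bears under the lips, the moment needed to turn the nut rises above the running 0.1 N m by 0.004 N m per newton of clamping force. Firm is over 12 N, forced is over 90 N: stop at a reading 0.1 to 0.2 N m above that of free running. Each 0.1 rad more adds some 17 N. Let go, it keeps up to 25 N
- rail: aluminium T-slot rail fixed to the table, 64 (x) by 170 (y) by 26 mm high; origin: centre of its underside. The slot runs along y in mid-top between lips 6 mm thick (z 20 to 26 mm); under them is a channel 40 mm wide, z 4 to 20 mm, with worn liner strips of unknown depth (down to z 14.4 mm at most) under the lips of the narrow slot. The head turns there only clockwise from above, to about 100 degrees; the other way it jams at 45
- wide_mouth (a point): centre of the wide mouth at the level of the rail's top, 56 mm from the rail's origin towards -y. The mouth is 22 mm wide and 41 mm long and lets the head in lengthwise only. Towards +y it tapers at the end to the slot, 15 mm wide, which the neck passes but the head does not lift out of
- home (a point): where the post's axis is when its neck touches the closed end of the slot, at the level of the rail's top; 39 mm from the rail's origin towards +y, 95 mm from the wide mouth
- slot_end: black plug that closes the slot from 45 mm on the rail's +y side; the neck must only lean on it gently, below 25 N. Its origin and axes are the rail's
- mint_tin: round mint tin, 67 mm, 23 mm high, bystander
- choc_bar: wrapped chocolate bar 38 x 115 x 17 mm, bystander
- tape: roll of tape 94 mm, 48 mm high, bystander
- tub: clear tub of sweets with lid, 69 mm, 97 mm high, bystander
- lolly: lollipop lying, 135 x 45 x 13 mm, bystander
- price_card: wooden block with a card, 22 x 64 x 58 mm, bystander
- pen: marker pen, 17 x 135 x 16 mm, bystander
Mind the look-alikes: they are no part of the job. Of the things that look like the bolt, the smaller one is meant.

How it is judged (in metres and radians):
On the way, in this order (a step that is already met when the one before it is completed fails the run):
1. the post's head is in the channel, lengthwise, and slid home to the closed end of the slot (y of bolt in the frame of rail between 0.035 and 0.042 m and z of bolt in the frame of rail between 0.002 and 0.0135 m and horizontal distance between bolt and home below 0.005 m and angle between the x axis of bolt and the y axis of rail, either way round below 0.4 rad), for 0.1 s.
2. the head is turned square across under the lips, still at the closed end (y of bolt in the frame of rail between 0.035 and 0.042 m and z of bolt in the frame of rail between 0.002 and 0.0135 m and horizontal distance between bolt and home below 0.005 m and angle between the x axis of bolt and the x axis of rail, either way round below 0.3 rad), for 0.1 s.
3. the nut is tightened: the head is drawn up under the lips (1 mm or more above where it rested) and the washer presses on the rail with more than 12 N (all of step 2 and contact force between washer and rail above 12 N and z of bolt in the frame of rail above 0.0055 m), for 0.2 s.
At the end, for the whole second after the job is handed in: The post stands upright (within 0.06 rad) and still at the closed end of the slot (at most 4 mm short), its head square across (within 0.3 rad) and drawn up (underside over 5.5 mm above the table), the washer pressing on the rail with more than 12 N (all of step 3 and angle between bolt's own z axis and vertical below 0.06 rad and linear speed of bolt below 0.01 m/s); the robot touches nothing.
It fails at once if the nut was forced: the washer pressed on the rail with more than 90 N (contact force between washer and rail above 90 N).
It fails at once if the post was rammed against the closed end with more than 25 N (contact force between bolt and slot_end above 25 N).
It fails at once if another thing on the table was shifted by more than 30 mm (distance of any of mint_tin, choc_bar, tape, tub, lolly, price_card, pen from where it was at the start of the episode above 0.03 m).
It also fails if it takes over 72 s, if anything falls off the work surface, if the arm or the gripper's body presses on something with over 40 N, if the wrist force passes 120 N, or if a joint passes its speed limit or range.

## Working session

There is one attempt and no reset: what is moved stays moved. The work goes in short steps, each a Python script; the robot and the scene stay as the last script left them, time stands still between calls to the robot, and variables do not carry over. Pictures are saved under pics/ and viewed, on a budget of 10 in all, crops included, one or two more only if the job needs it, and the job is handed in when it is done.

```bash
ls; mkdir -p pics
python3 - <<'E'
from plant import robot
import cv2, numpy as np
o=robot.observe(); print({k:np.round(v,3).tolist() for k,v in o.items()})
for n in ("scene","top"):
    im=robot.grab_frame(n); cv2.imwrite(f"pics/{n}0.png",im)
    c=robot.get_calibration(n); print(n,c)
E
```

```text
pics
{'time': 0.0, 'q': [56.397, 5.998, 5.526, 89.604, -0.0, 77.527], 'qvel': [0.092, 0.001, 0.016, -0.055, 0.102, -0.01], 'joint_torque': [-0.003, -55.692, 50.366, 0.016, -0.0, -0.0], 'tool_pos': [0.216, 0.559, 0.303], 'tcp_rot': [-179.926, -0.016, 158.87], 'ft_force': [0.51, 0.329, 0.534], 'torque': [-0.027, 0.022, 0.008], 'gripper_width': 0.086}
scene {'vertical_fov': 53.57836589338698, 'cx': 253.30423637976855, 'cy': 186.06097011748776, 'rvec': array([ 1.96336849, -0.73563223,  0.47155669]), 'tvec': array([-0.37344156,  0.19081373,  0.89982405])}
top {'vertical_fov': 48.5465445764943, 'cx': 257.0592313145215, 'cy': 187.79331319037968, 'rvec': array([ 2.14504611, -2.14432698,  0.13685759]), 'tvec': array([-0.04054599,  0.48607435,  1.4170946 ])}
```

View pics/scene0.png

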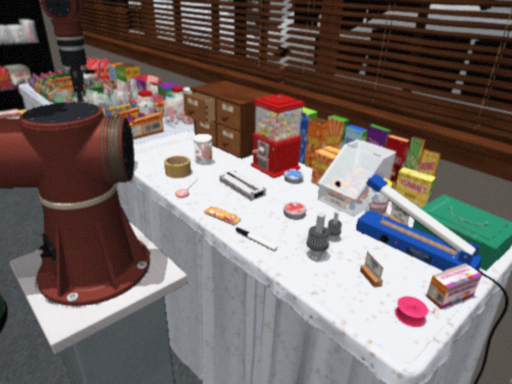

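View pics/top0.png

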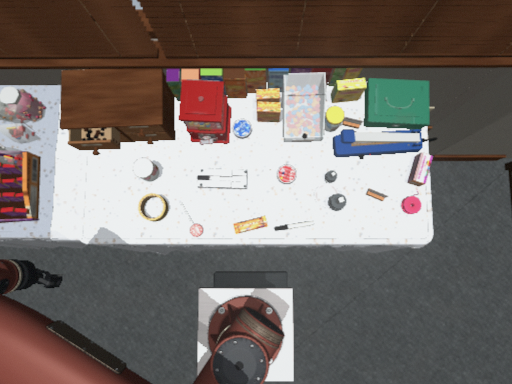

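The candidates for the bolt are the small dark post at top (331,176) / scene (335,228) and the larger one at top (338,202) / scene (318,240). I choose the smaller one. The rail is at top (222,180), with its black plug at the left end, so rail +y is roughly world +y.

```bash
cat > h.py <<'E'
from plant import robot
import cv2, numpy as np
def cal(n):
    c=robot.get_calibration(n); f=192/np.tan(np.radians(c["vertical_fov"])/2)
    return np.array([[f,0,c["cx"]],[0,f,c["cy"]],[0,0,1]]),cv2.Rodrigues(np.array(c["rvec"],float))[0],np.array(c["tvec"],float)
def ray(C,px,z):
    K,R,t=C; d=R.T@np.linalg.solve(K,[px[0],px[1],1.]); o=-R.T@t
    return o+d*(z-o[2])/d[2]
def proj(C,P):
    K,R,t=C; p=K@(R@np.array(P,float)+t); return p[:2]/p[2]
E
python3 - <<'E'
from h import *
T=cal("top")
for n,p,z in (("bolt",(331,176),.06),("big",(338,202),.08),("railL",(198,178),.026),("railR",(246,180),.026),("mint",(287,174),.02),("price",(376,195),.03),("tub",(145,170),.09)): print(n,ray(T,p,z).round(3))
K,R,t=cal("wrist"); print("cam in world",(-R.T@t).round(3),R.T.round(2).tolist(), robot.observe()["tool_pos"])
im=robot.grab_frame("scene"); a=cv2.resize(im[195:270,280:380],None,fx=6,fy=6,interpolation=2)
cv2.imwrite("pics/a.png",a)
b=ray(T,(331,176),.07)
for yaw in (-180,-90,0,90,158,45,-45):
    q=robot.ik([b[0],b[1],.3],[180,0,yaw]); print(yaw,None if q is None else np.round(q))
E
```

```text
bolt [ 0.522 -0.288  0.06 ]
big [ 0.433 -0.306  0.08 ]
railL [0.521 0.163 0.026]
railR [ 0.514 -0.002  0.026]
mint [ 0.536 -0.144  0.02 ]
price [ 0.462 -0.444  0.03 ]
tub [0.538 0.329 0.09 ]
cam in world [0.141 0.587 0.373] [[0.36, 0.89, 0.29], [0.93, -0.34, -0.11], [-0.0, 0.31, -0.95]] [0.2161622  0.55947629 0.30319511]
-180 [-41.   5.   4.  89.   0. -41.]
-90 [ -41.    5.    4.   89.    0. -131.]
0 [-41.   5.   4.  89.   0. 139.]
90 [-41.   5.   4.  89.   0.  49.]
158 [-41.   5.   4.  89.   0. -19.]
45 [-41.   5.   4.  89.   0.  94.]
-45 [ -41.    5.    4.   89.    0. -176.]
```

View pics/a.png

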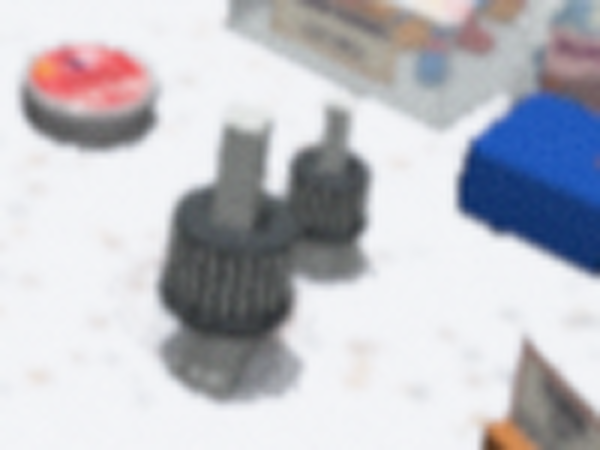

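The crop confirms two T-bolts. The right-hand one, crop (330,195), is clearly smaller and is the target. I'll look at it with the wrist camera from two angles.

Run:
```python
from h import *
import pickle
b=np.array([.522,-.288]); C=[];I=[]
for off,z in (((0,.13),.27),((0,.02),.27)):
    robot.move_pose([b[0]+off[0],b[1]+off[1],z],[180,0,90]); robot.pause(.2)
    C.append(cal("wrist")); I.append(robot.grab_frame("wrist")); print(proj(C[-1],[*b,.0]).round(),proj(C[-1],[*b,.085]).round())
pickle.dump((C,I),open("b.pkl","wb"))
ts=[]
for c,i in zip(C,I):
    u,v=proj(c,[*b,.04]).astype(int); u=np.clip(u,80,432);v=np.clip(v,110,274)
    ts.append(cv2.resize(i[v-110:v+110,u-80:u+80],None,fx=2.5,fy=2.5)); print("crop origin",u-80,v-110)
cv2.imwrite("pics/b.png",np.hstack(ts)); print(robot.observe()["time"])
```

```text
[258. 267.] [258. 316.]
[258. 177.] [258. 206.]
crop origin 177 164
crop origin 177 78
3.9167
```

View pics/b.png

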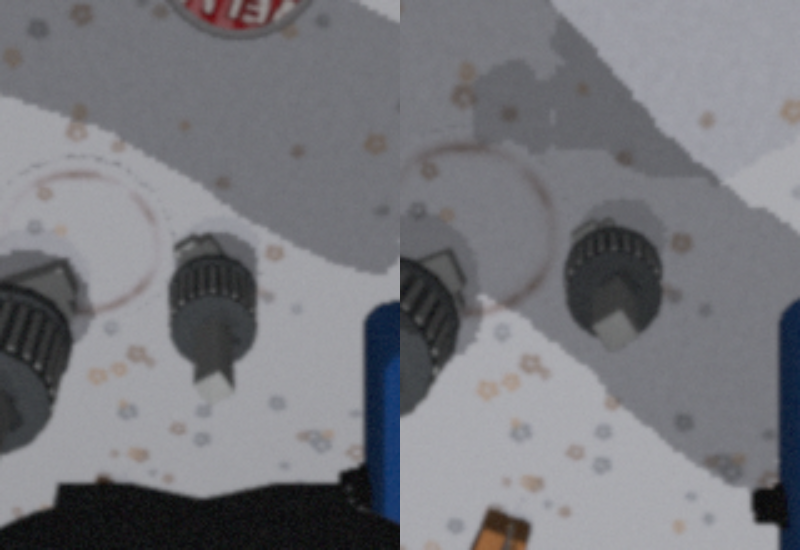

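View 1 shows the stud top at about px (262,318) and view 2 at about (264,209). The head's end peeps out from under the washer at the upper left. Next I segment the stud face and enlarge the head.

Run:
```python
from h import *
import pickle
C,I=pickle.load(open("b.pkl","rb")); ts=[]
for k,(c,i,p) in enumerate(zip(C,I,((262,318),(264,209)))):
    g=cv2.cvtColor(i,6); u,v=p
    w=g[v-14:v+15,u-14:u+15]; print(w[4:26:2,4:26:2])
    t=g[p[1]-70:p[1]+12,u-30:u+24]; ts.append(cv2.resize(cv2.equalizeHist(t),(400,600),interpolation=2))
# triangulated axis from both stud-top pixels
P=[cc[0]@np.c_[cc[1],cc[2]] for cc in C]
X=cv2.triangulatePoints(P[0],P[1],np.array([262.2,318.]),np.array([263.8,208.8])); print((X[:3]/X[3]).T)
for c,p in zip(C,((262.2,318),(263.8,208.8))): print(ray(c,p,.085))
cv2.imwrite("pics/c.png",np.hstack(ts))
```

```text
[[122  73  58  60  58  62  60  52  51  83 127]
 [160 119  68  60  61  61  60  58  59 115 160]
 [161 119  65  60  67  75  93  56  54 105 158]
 [159 116  60  73 105 133 144 100  58 107 160]
 [160 115 103 130 142 153 150 141  84  98 158]
 [160 146 144 147 148 150 153 153 128 106 158]
 [160 161 146 144 146 151 150 149 145 136 158]
 [159 160 158 148 146 149 148 148 148 157 161]
 [161 161 161 157 146 151 151 158 160 161 157]
 [161 160 144 142 135 155 160 159 163 161 161]
 [160 155 137 136 133 155 160 160 160 160 161]]
[[ 56  59  55  60  57  59  58  60  55  49  45]
 [ 59  60  56  60  60  72  66  57  51  51  47]
 [ 55  56  58  69  91 110  92  60  56  52  49]
 [ 55  61  82 102 114 117 112  79  58  49  50]
 [ 67  95 109 113 113 116 116 101  65  51  48]
 [ 86 109 112 113 115 112 115 114  88  62  62]
 [ 66  95 111 110 113 112 115 111 103  91 110]
 [113 105 107 110 115 112 112 110 109 112 122]
 [121 122 107 106 113 110 105 116 120 120 121]
 [121 122 118 104 111 109 115 120 122 121 120]
 [122 120 122 117 118 118 119 119 122 124 120]]
[[ 0.52642451 -0.29069564  0.08437758]]
[ 0.52591774 -0.29016912  0.085     ]
[ 0.52690866 -0.29045296  0.085     ]
```

View pics/c.png

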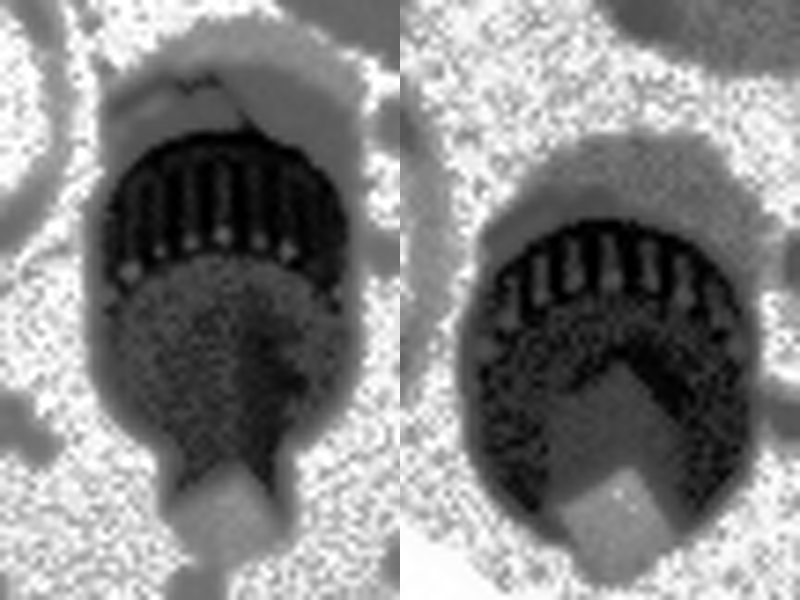

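Run:
```python
from h import *
import pickle
C,I=pickle.load(open("b.pkl","rb")); b=np.array([.5264,-.2906])
f=lambda p,o:(o[0]+p[0]/(400/54),o[1]+p[1]/(600/82))
print("stud");
for p in ((162,515),(225,467),(272,535),(212,583)): print(((ray(C[1],f(p,(234,139)),.085)[:2]-b)*1e3).round(1))
print("head v1 z=8mm/0")
for p in ((108,112),(170,85),(213,78),(262,132)): print([((ray(C[0],f(p,(232,248)),z)[:2]-b)*1e3).round(1).tolist() for z in (.008,0)])
for a in range(25,150,10): pass
# predicted head outlines for 2 hypotheses
for a in (30,120):
    A=np.radians(a); R=np.array([[np.cos(A),-np.sin(A)],[np.sin(A),np.cos(A)]])
    print(a,[(R@np.array(c)).round(1).tolist() for c in ((19,9),(-19,9),(-19,-9),(19,-9))])
```

```text
stud
[-6.  -0.4]
[0.9 5.4]
[ 6.3 -2.8]
[-0.4 -8.7]
head v1 z=8mm/0
[[-17.3, 11.8], [-17.7, 7.0]]
[[-7.8, 16.6], [-7.9, 11.9]]
[[-1.2, 17.8], [-1.1, 13.1]]
[[6.4, 8.3], [6.6, 3.3]]
30 [[12.0, 17.3], [-21.0, -1.7], [-12.0, -17.3], [21.0, 1.7]]
120 [[-17.3, 12.0], [1.7, -21.0], [17.3, -12.0], [-1.7, 21.0]]
```

The head's long axis is at about 125° world, with the post at (0.526,-0.291). The visible corners, including the notched one, fit the hypothesis at 120–127°. Now the rail.

Run:
```python
from h import *
import pickle
robot.move_pose([.517,.10,.23],[180,0,90]); robot.pause(.25)
c=cal("wrist"); i=robot.grab_frame("wrist"); pickle.dump((c,i),open("r.pkl","wb"))
cv2.imwrite("pics/r.png",cv2.resize(i[:,100:420],(640,768))[:600] if 0 else cv2.resize(i,(800,600)))
print(proj(c,[.517,.024,.026]),proj(c,[.517,.119,.026]),robot.observe()["time"])
```

```text
[258.00543691 252.97902215] [257.81302309 152.5850827 ] 5.6
```

View pics/r.png

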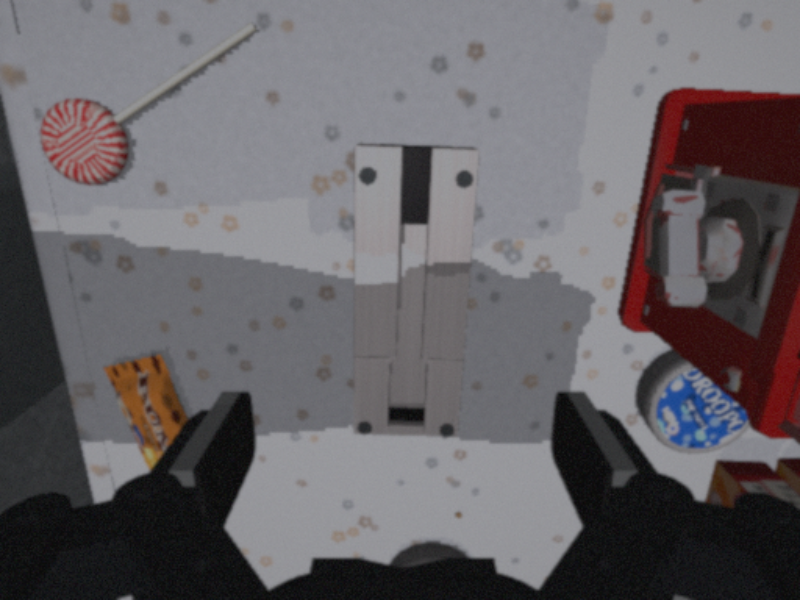

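The rail is in view. In the 800-px picture its corners are at about (357,146), (477,149), (463,437) and (353,434), the plug's face is at row 223 and the mouth's end at row 425.

Run:
```python
from h import *
import pickle
c,i=pickle.load(open("r.pkl","rb")); g=cv2.cvtColor(i,6); s=512/800
pts=np.array([[357,146],[477,149],[463,437],[353,434],[401,224],[429,224],[388,424],[425,424],[391,357],[428,357]],np.float32)*s-.18
r=cv2.cornerSubPix(g,pts[:,None].copy(),(4,4),(-1,-1),(3,50,.01))[:,0]
W=[ray(c,p,.026) for p in r]; W0=[ray(c,p,.026) for p in pts]
for n,a,b,p,q in zip("TL TR BR BL plugL plugR mouthBL mouthBR mTL mTR".split(),W,W0,r,pts): print(n,(a*1e3).round(1)[:2],(b*1e3).round(1)[:2],(p-q).round(1))
# edge profiles along rows: left/right rail edges & slot edges; along columns: ends
for row in (110,130,150,190,210,220,240,260):
    l=g[row,215:315].astype(int); d=np.diff(cv2.GaussianBlur(g[row-1:row+2].astype(np.float32),(3,3),0)[1,215:315])
    k=np.argsort(-abs(d))[:8]; print(row,sorted((int(j)+215.5,int(d[j])) for j in k))
print("col plug",g[135:155,262:270:2].T.tolist()); print("col mouth",g[225:285:1,258].tolist())
```

```text
TL [493.2 167.7] [493.6 167. ] [-0.6 -0.9]
TR [554.7 165.3] [554.7 165.4] [-0.   0.1]
BR [553.4  -4.6] [553.4  -4.6] [0. 0.]
BL [488.9  -1.3] [486.2  -2.4] [ 2.8 -1. ]
plugL [515.6 126.6] [515.9 127. ] [-0.3  0.4]
plugR [530. 127.] [530.8 126.9] [-1.  -0.1]
mouthBL [507.7   5.6] [507.6   4.6] [ 0.1 -0.9]
mouthBR [529.1   5.3] [530.1   4.5] [-1.  -0.7]
mTL [510.1  47.9] [509.8  49.2] [0.3 1.3]
mTR [528.4  47.6] [531.3  49.2] [-3.2  1.6]
110 [(229.5, -24), (230.5, -25), (240.5, 29), (256.5, -35), (257.5, -30), (274.5, 29), (275.5, 39), (276.5, 24)]
130 [(254.5, -18), (255.5, -35), (256.5, -34), (257.5, -15), (272.5, 10), (273.5, 30), (274.5, 39), (275.5, 24)]
150 [(254.5, -19), (255.5, -17), (257.5, 12), (258.5, 21), (259.5, 14), (271.5, -10), (272.5, -11), (274.5, 11)]
190 [(252.5, -5), (253.5, -7), (256.5, 7), (257.5, 5), (269.5, -7), (270.5, -6), (272.5, 6), (313.5, -6)]
210 [(251.5, -3), (252.5, -5), (254.5, 5), (255.5, 5), (268.5, -6), (269.5, -6), (271.5, 6), (272.5, 3)]
220 [(225.5, -2), (251.5, -2), (254.5, 2), (268.5, -4), (269.5, -2), (270.5, 3), (271.5, 4), (298.5, 2)]
240 [
[... 185 characters left out ...]
71.5, 13), (272.5, 10)]
col plug [[38, 38, 35, 37, 39, 34, 35, 52, 91, 136, 147, 152, 148, 147, 148, 149, 149, 148, 148, 149], [34, 34, 30, 37, 36, 36, 33, 49, 93, 140, 147, 148, 150, 148, 150, 152, 149, 148, 151, 149], [38, 38, 41, 35, 39, 33, 33, 52, 95, 142, 147, 152, 151, 150, 150, 151, 149, 150, 149, 151], [37, 37, 39, 28, 33, 36, 36, 49, 93, 139, 151, 150, 148, 150, 150, 150, 150, 153, 151, 152]]
col mouth [106, 105, 106, 104, 109, 106, 106, 106, 108, 106, 103, 103, 106, 104, 104, 105, 103, 105, 101, 105, 104, 104, 102, 105, 103, 105, 105, 105, 104, 103, 102, 105, 98, 90, 83, 66, 37, 11, 13, 10, 19, 18, 25, 29, 38, 55, 67, 85, 105, 106, 105, 105, 110, 123, 147, 152, 153, 150, 154, 152]
```

Run:
```python
from h import *
import pickle
c,i=pickle.load(open("r.pkl","rb"))
P=np.array([ray(c,(u,r),.026)[:2] for r,u in ((110,266.25),(130,265.05),(190,262.9),(210,261.9),(240,260.65),(260,259.8))])*1e3
print(P.round(1)); k=np.polyfit(P[:,1],P[:,0],1); print("dx/dy",k,"rail y axis yaw",90-np.degrees(np.arctan(k[0])), [np.polyval(k,y).round(1) for y in (25,81,120)])
g=cv2.cvtColor(i,6)
for u in (235,240,290,295): print(u,g[88:100,u].tolist(),g[268:286,u].tolist())
print([ray(c,(u,r),.026)[:2].round(4).tolist() for u,r in ((265,143.2),(260,271),(240,93),(290,93))])
def L(a,b): return np.degrees(np.arctan2(b[0]-a[0],b[1]-a[1]))
for r in (100,120,140,200,220,250,270):
    d=np.diff(cv2.GaussianBlur(g[r-2:r+3].astype(np.float32),(3,5),0)[2]); print(r,[(j+.5,int(d[j])) for j in range(215,315) if abs(d[j])>3 and (j<240 or j>285)])
```

```text
[[523.9 154. ]
 [523.  137.9]
 [521.4  85.8]
 [520.5  67. ]
 [519.4  37.4]
 [518.7  16.6]]
dx/dy [3.69530666e-02 5.18075560e+02] rail y axis yaw 87.88370817705234 [np.float64(519.0), np.float64(521.1), np.float64(522.5)]
235 [142, 143, 140, 129, 103, 116, 144, 153, 152, 151, 152, 149] [102, 93, 70, 49, 41, 48, 45, 47, 55, 95, 139, 152, 153, 154, 152, 150, 151, 152]
240 [142, 143, 139, 127, 101, 110, 142, 152, 153, 151, 153, 153] [103, 107, 104, 106, 101, 102, 105, 104, 105, 113, 132, 148, 150, 149, 154, 152, 154, 154]
290 [143, 144, 143, 142, 142, 128, 102, 118, 143, 151, 151, 150] [102, 99, 103, 104, 96, 86, 79, 76, 78, 83, 94, 117, 142, 150, 153, 154, 153, 154]
295 [141, 142, 142, 141, 139, 126, 101, 116, 140, 151, 151, 150] [109, 106, 107, 107, 113, 109, 109, 110, 106, 110, 106, 108, 113, 124, 143, 151, 152, 150]
[[0.523, 0.1269], [0.5189, 0.0048], [0.5029, 0.1672], [0.5427, 0.1671]]
100 [(219.5, -3), (220.5, -7), (221.5, -8), (222.5, -6), (223.5, -3), (225.5, 6), (226.5, 15), (227.5, 13), (228.5, 5), (304.5, -5), (305.5, -6), (307.5, 3)]
120 [(224.5, -4), (226.5, 5), (227.5, 7), (228.5, 3), (291.5, -3), (292.5, -6), (293.5, -8), (294.5, -7), (295.5, -4), (297.5, 5), (298.5, 8), (299.5, 7), (300.5, 5)]
140 [(215.5, -6), (216.5, -9), (217.5, -8), (218.5, -3), (222.5, -3), (223.5, -4), (225.5, 8), (226.5, 15), (227.5, 11), (228.5, 5), (301.5, -6), (302.5, -12), (303.5, -7), (305.5, 3), (306.5, 3), (307.5, 3), (308.5, 4), (309.5, 3)]
200 []
220 []
250 []
270 [(227.5, -5), (228.5, -10), (229.5, -13), (230.5, -9), (231.5, -4), (234.5, 6), (235.5, 11), (236.5, 11), (237.5, 7), (287.5, 3), (288.5, 4), (289.5, 4), (290.5, 3)]
```

Rail: centre (0.521,0.081), its y axis at 87.9°. The mouth is at (0.519,0.025) and home at (0.5225,0.120). Now the grasp.

Run:
```python
from h import *
import pickle
b=[.5264,-.2906]
robot.move_pose([*b,.20],[180,0,-55]); robot.set_gripper(.045)
print(robot.line_to([*b,.129],vel=.12,guard=8))
robot.set_gripper(.0); o=robot.observe(); print(o["gripper_width"],o["tool_pos"],o["tcp_rot"],o["ft_force"])
robot.line_to([*b,.25],vel=.15); o=robot.observe(); print(o["ft_force"],o["torque"],o["gripper_width"])
robot.move_pose([.519,.025,.20],[180,0,-92.1]); robot.pause(.2)
c=cal("wrist"); i=robot.grab_frame("wrist"); pickle.dump((c,i),open("g.pkl","wb"))
cv2.imwrite("pics/g.png",cv2.resize(i,(800,600))); o=robot.observe(); print(o["time"],o["tool_pos"],o["ft_force"],o["torque"])
for z in (.072,.08): print(proj(c,[.519,.025,z]))
print(proj(c,[.519,.025,.026]))
```

```text
False
0.01140203026262897 [ 0.52688227 -0.29105094  0.13007051] [-1.79977364e+02 -1.02133992e-01 -5.50029989e+01] [-0.11002855 -0.0331247   5.23599412]
[ 0.36480731  0.17227468 -3.5446439 ] [-0.01800297  0.01598449  0.03696465] 0.010685211877030464
13.3083 [0.51924081 0.02425049 0.20007392] [ 0.34035823  0.89107187 -2.60103029] [-0.06933862 -0.02537007 -0.02729788]
[257.85525658 212.49249584]
[257.86299079 217.45617612]
[257.81962742 189.62632368]
```

View pics/g.png

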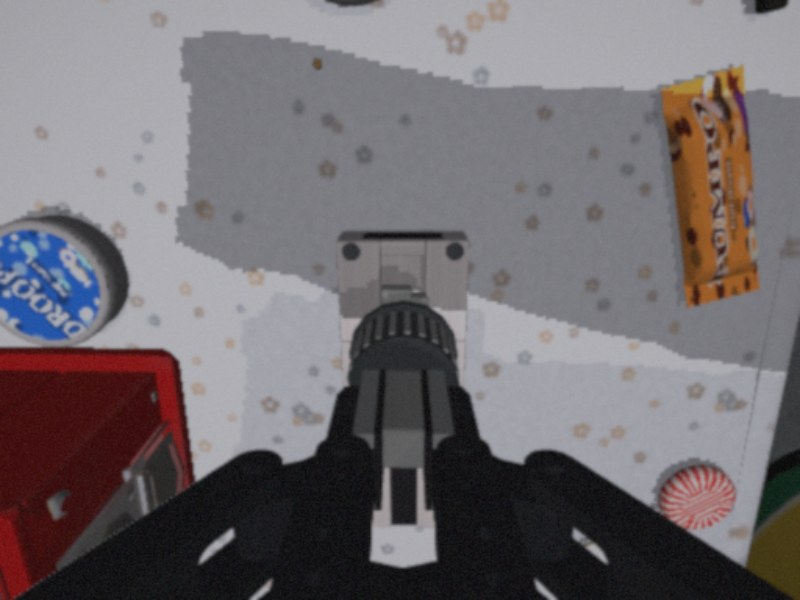

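The post hangs square over the mouth: head end at (405,295), stud top at (405,448). I'll enlarge it to measure the offsets.

Run:
```python
from h import *
import pickle
c,i=pickle.load(open("g.pkl","rb")); g=cv2.cvtColor(i,6)
a=cv2.resize(cv2.createCLAHE(4,(4,4)).apply(g[140:230,210:310]),(600,540),interpolation=2); a2=cv2.resize(g[260:320,235:285],(200,240),interpolation=2)
o=np.zeros((540,800),np.uint8); o[:,:600]=a; o[:240,600:]=cv2.convertScaleAbs(a2,alpha=1.6); cv2.imwrite("pics/g2.png",o)
u=np.array([.037,.9993]); t=np.array([.5192,.0243])
print("stud top pred",proj(c,[*t,.155])); 
for z in (.070,.078): print("head -y end corners pred",[proj(c,[*(t-.019*u+s*.009*np.array([1,-.037])),z]).round(1).tolist() for s in (-1,1)])
m=np.array([.519,.025]); print("mouth -y end",[proj(c,[*(m-.0205*u+s*.011*np.array([1,-.037])),.026]).round(1).tolist() for s in (-1,1)])
```

```text
stud top pred [257.42076055 289.6316486 ]
head -y end corners pred [[271.7, 182.4], [243.2, 182.4]]
head -y end corners pred [[272.2, 186.3], [242.7, 186.4]]
mouth -y end [[272.3, 163.9], [243.2, 164.0]]
```

View pics/g2.png

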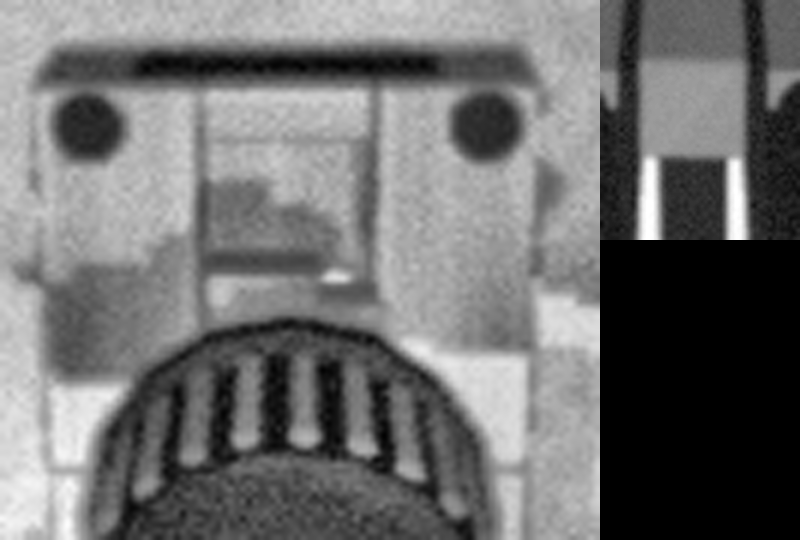

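The post is about 0.8 mm short in y and fine in x and rotation. I'll correct that and lower it under guard.

Run:
```python
from h import *
robot.line_to([.5192,.0258,.165],vel=.06); robot.pause(.2)
o=robot.observe(); print(o["tool_pos"],o["ft_force"])
r=robot.line_to([.5192,.0258,.1335],vel=.03,guard=7); o=robot.observe(); print(r,o["tool_pos"],o["ft_force"],o["torque"],o["time"])
```

```text
[0.51947147 0.02574638 0.16546643] [ 0.36215215  0.02249341 -3.91778561]
True [0.51895029 0.02589179 0.13404469] [-0.99314413  0.8549865   6.09421214] [ 0.07510429  0.00116156 -0.00289516] 15.2167
```

The head is in, seated at about 4 mm. Next I slide it home.

Run:
```python
from h import *
u=np.array([.037,.9993]); p=np.array([.5190,.0258]); z=.1347
robot.line_to([*p,z],vel=.03); robot.pause(.1)
o=robot.observe(); print(o["tool_pos"],o["ft_force"])
r=robot.line_to([*(p+.084*u),z],vel=.045,guard=10); robot.pause(.15); o=robot.observe(); print(r,o["tool_pos"],o["ft_force"],o["time"])
if not r:
    r=robot.line_to([*(p+.100*u),z],vel=.012,guard=4.5); o=robot.observe(); print(r,o["tool_pos"],o["ft_force"],o["time"])
    robot.pause(.2); o=robot.observe(); print(r,o["tool_pos"],o["ft_force"],o["torque"])
```

```text
[0.51874523 0.02585683 0.13431714] [-0.25151826 -0.28230795 -3.76439938]
False [0.52211044 0.10962055 0.13471031] [ 0.20519897 -0.00849488 -3.11328455] 17.7333
True [0.52229954 0.1218919  0.13414219] [ 0.57301696 -4.55357173  2.09118563] 18.725
True [0.5222785  0.12179894 0.13408675] [ 0.23997637 -4.21236596  5.03906416] [-0.9122547  -0.32074849  0.00853241]
```

Run:
```python
from h import *
p=np.array([.5222,.1207]); z=.1347
robot.line_to([*p,z],vel=.02); robot.pause(.1); o=robot.observe(); print(o["tool_pos"],o["ft_force"],o["q"][5])
for k in range(1,4):
    r=robot.line_to([*p,z],rotation=[180,0,-92.1-30*k],vel=.03,guard=14); o=robot.observe()
    print(k,r,o["tool_pos"].round(4),o["tcp_rot"].round(1),o["ft_force"].round(1),o["torque"].round(2),o["time"].round(2))
    if r: break
```

```text
[0.5219239  0.12084862 0.13421785] [ 0.76123481 -0.62729243 -3.20070674] -88.84393761661964Traceback (most recent call last):
  File "<stdin>", line 6, in <module>
AttributeError: 'float' object has no attribute 'round'
```

Run:
```python
from h import *
p=np.array([.5222,.1207]); z=.1347
o=robot.observe(); print(o["tcp_rot"],o["torque"],o["ft_force"],o["time"])
for k in range(2,4):
    r=robot.line_to([*p,z],rotation=[180,0,-92.1-30*k],vel=.03,guard=14); o=robot.observe()
    print(k,r,o["tool_pos"].round(4),o["tcp_rot"].round(1),o["ft_force"].round(1),o["torque"].round(2),o["time"])
    if r: break
```

```text
[ 1.79952273e+02 -1.85253315e-02 -1.21966507e+02] [-0.01819187 -0.0127571   0.04740658] [-0.89221513  0.38059552 -3.68726722] 19.95
2 False [0.5222 0.1207 0.1347] [ 180.    -0.  -151.9] [ 0.4  1.1 -3. ] [ 0.05  0.02 -0.01] 20.625
3 False [0.5222 0.1207 0.1347] [-180.    -0.   178.1] [-0.8 -0.2 -3.8] [-0.03 -0.02  0.02] 21.3
```

The head turned a quarter freely. I'll release, rotate the open fingers round the stud, and lower onto the nut.

Run:
```python
from h import *
p=np.array([.5222,.1207])
robot.line_to([*p,.1338],vel=.02,guard=4); robot.set_gripper(.052); robot.pause(.1)
q=np.array([.5218,.1212])
for y in (-140,-100,-60): robot.line_to([*q,.1345],rotation=[180,0,y],vel=.05)
robot.pause(.1); o=robot.observe(); print(o["tool_pos"],o["tcp_rot"],o["q"][5],o["ft_force"],o["torque"],o["time"])
import pickle
c=cal("wrist"); i=robot.grab_frame("wrist"); pickle.dump((c,i),open("n.pkl","wb"))
cv2.imwrite("pics/n.png",cv2.resize(i[100:340,96:416],(800,600),interpolation=2))
print(proj(c,[*q,.089]),proj(c,[*q,.055]))
```

```text
[0.52179346 0.12120099 0.1344883 ] [ 1.79999065e+02 -2.64225815e-04 -6.00913629e+01] -120.8323517440442 [-0.42717992 -0.50860053  0.46324838] [-0.00570092 -0.01717996  0.01994254] 24.8083
[255.82977755 287.9860336 ] [256.18379148 247.44766138]
```

View pics/n.png

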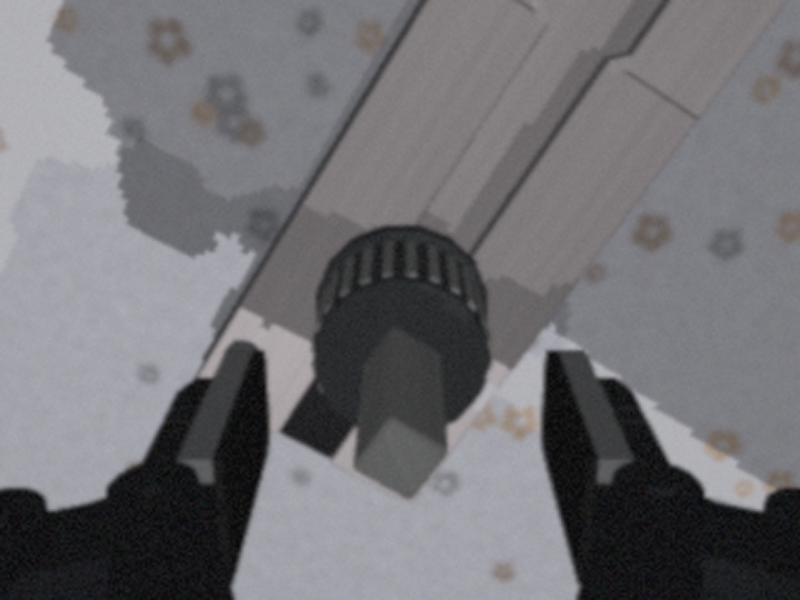

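The post stands upright and square at the plug, with the stud at crop (401,458) and the nut centred between the fingers. I lower onto the nut, grip it, and turn it in small steps.

Run:
```python
from h import *
q=np.array([.5221,.1208])
r=robot.line_to([*q,.1065],vel=.04,guard=5); o=robot.observe(); print(r,o["tool_pos"],o["ft_force"])
z=o["tool_pos"][2]+(.0012 if r else 0)
if r: robot.line_to([*q,z],vel=.02)
t0=robot.observe()["torque"]
robot.set_gripper(0); robot.pause(.1); o=robot.observe(); print(o["gripper_width"],o["tool_pos"],o["ft_force"],o["torque"]-t0)
tz=[]
for k in range(1,9):
    robot.line_to([*q,z],rotation=[180,0,-60-4*k],vel=.02); o=robot.observe(); tz.append(o["torque"][2]-t0[2])
    if abs(tz[-1])>.2: break
print(np.round(tz,3),o["time"],o["ft_force"],o["tcp_rot"],o["tool_pos"])
```

```text
False [0.52222664 0.12081966 0.10668591] [ 0.02144018 -1.10798517 -0.73014145]
0.034284489082788645 [0.52256127 0.12084713 0.10712445] [0.37035697 0.50389323 5.23876489] [ 0.21245563  0.02443952 -0.09053052]
[-0.04  -0.039 -0.075 -0.008 -0.031 -0.092 -0.081 -0.066] 28.1 [ 2.62983856 -1.13872544  6.04201261] [-1.79945159e+02  4.31365943e-03 -9.17883468e+01] [0.52249662 0.12076715 0.10699324]
```

Run:
```python
from h import *
q=np.array([.5221,.1208]); z=.1071
def rd(n=6):
    s=[]
    for _ in range(n): s.append(robot.observe()); robot.pause(.02)
    return np.mean([a["torque"] for a in s],0),np.std([a["torque"][2] for a in s]),np.mean([a["ft_force"] for a in s],0),s[-1]
print(rd()[0:3]); base=[]
for k in range(1,9):
    robot.line_to([*q,z],rotation=[180,0,-92-5*k],vel=.02); m=robot.observe()["torque"][2]; t,s,f,o=rd(); base.append(t[2])
    print(k,round(m,3),t.round(3),round(s,3),f.round(1),round(o["tcp_rot"][2],1),round(o["gripper_width"],4),round(o["time"],2))
    if abs(t[2]-base[0])>.12: break
```

```text
(array([-0.20545733, -0.36473027, -0.0424566 ]), np.float64(0.018725321329636807), array([ 2.24571054, -0.6847764 ,  5.45796744]))
1 0.014 [-0.21  -1.007  0.003] 0.015 [ 4.9 -0.8  1. ] -96.8 0.0344 28.53
2 0.013 [-0.231 -1.108 -0.019] 0.022 [ 4.6 -0.8  0.9] -101.8 0.0341 28.88
3 -0.048 [-0.207 -1.14   0.011] 0.032 [ 4.9 -0.8  0.9] -106.8 0.034 29.23
4 -0.026 [-0.207 -1.165 -0.016] 0.012 [ 5.4 -0.8  0.3] -111.8 0.0342 29.58
5 0.017 [-0.194 -1.189 -0.01 ] 0.033 [ 5.2 -1.5  0.8] -116.8 0.0339 29.93
6 -0.042 [-0.162 -1.201 -0.01 ] 0.026 [ 5.  -1.1  0.8] -121.8 0.0339 30.28
7 0.02 [-0.206 -1.22  -0.022] 0.024 [ 5.7 -0.9  0.7] -126.8 0.034 30.63
8 0.018 [-0.193 -1.229 -0.02 ] 0.022 [ 5.4 -0.9  0.7] -131.8 0.0339 30.98
```

There is no running torque, so something is off: perhaps the whole post is turning along, or the grip is slipping. I'll look.

Run:
```python
from h import *
i=robot.grab_frame("wrist"); cv2.imwrite("pics/m.png",cv2.convertScaleAbs(cv2.resize(i[100:340,96:416],(800,600),interpolation=2),alpha=1.5))
```

```text
(no output)
```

View pics/m.png

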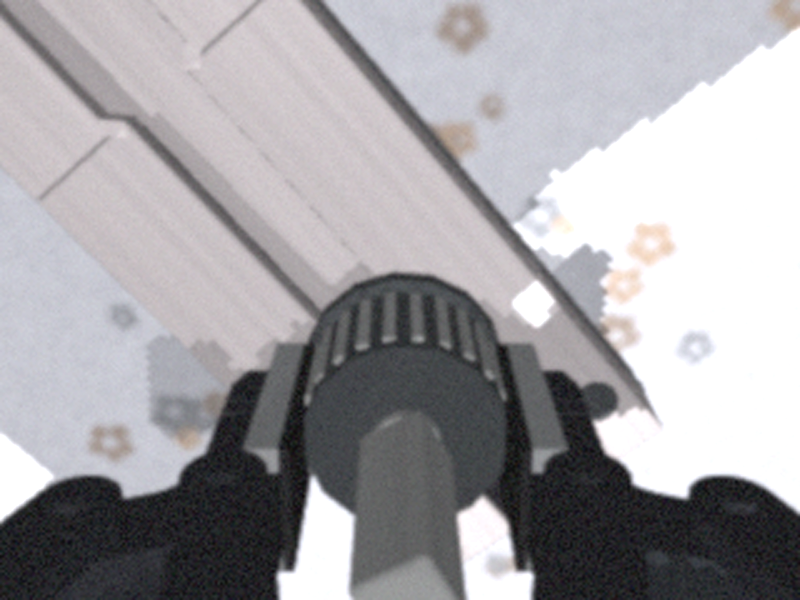

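Relative to the fingers, the stud (crop edge at x=430 of 350–465) has turned by about 20–28° mod 90, so the nut is turning on the post. I'll keep going, watching joint 6's torque as well.

Run:
```python
from h import *
q=np.array([.5221,.1208]); z=.1071
c=cal("wrist"); cv2.imwrite("pics/full1.png",robot.grab_frame("wrist")); print([proj(c,[*q,h]).round(1).tolist() for h in (.0885,.0935)])
def rd(n=6):
    s=[]
    for _ in range(n): s.append(robot.observe()); robot.pause(.02)
    return [np.mean([a[k] for a in s],0) for k in ("torque","ft_force","joint_torque")]+[s[-1]]
t,f,j,o=rd(); t0=t[2]; j0=j[5]; print(t.round(3),f.round(1),j.round(3))
for k in range(1,9):
    robot.line_to([*q,z],rotation=[180,0,-132-4*k],vel=.02); mo=robot.observe(); t,f,j,o=rd()
    print(k,round(mo["torque"][2],3),round(mo["joint_torque"][5],3),t.round(3),f.round(1),j.round(3)[[0,5]],round(o["tcp_rot"][2],1),round(o["time"],2))
    if abs(t[2]-t0)>.1 or abs(j[5]-j0)>.1: break
```

```text
[[260.4, 336.7], [260.5, 348.4]]
[-0.191 -1.216 -0.041] [ 5.2 -0.9  0.2] [ 1.1080e+00 -4.5231e+01  4.4845e+01  2.4400e+00  2.2500e-01 -3.0000e-02]
1 0.016 0.243 [-0.192 -1.23  -0.023] [ 5.9 -0.6  0.8] [1.109 0.092] -135.8 31.53
```

Run:
```python
from h import *
import pickle
i=cv2.imread("pics/full1.png"); cv2.imwrite("pics/s.png",cv2.convertScaleAbs(cv2.resize(i[220:384,180:340],(780,800))[:600] if 0 else cv2.resize(i[240:384,180:340],(660,594),interpolation=2),alpha=1.4))
c0,_=pickle.load(open("n.pkl","rb")); c1=cal("wrist") # now yaw -135.8 (frame at -131.9): rotate hypothesis by -3.9
def sq(c,xy,h,a):
    A=np.radians(a)+np.radians([45,135,225,315]); return [proj(c,[xy[0]+.00849*np.cos(t),xy[1]+.00849*np.sin(t),h]).round(0).astype(int).tolist() for t in A]
print("n: fixed -182",sq(c0,(.5221,.1208),.0885,-182))
for d in (0,-10,-20,-30,-45,-72): print("turned",d,sq(c1,(.5221,.1208),.0885,-182+d-3.9))
```

```text
n: fixed -182 [[276, 282], [251, 269], [236, 290], [260, 303]]
turned 0 [[263, 315], [235, 335], [258, 357], [286, 338]]
turned -10 [[267, 316], [236, 331], [254, 356], [285, 342]]
turned -20 [[272, 317], [237, 328], [250, 355], [284, 345]]
turned -30 [[276, 319], [239, 324], [246, 353], [281, 348]]
turned -45 [[281, 323], [244, 320], [241, 350], [277, 352]]
turned -72 [[286, 332], [255, 316], [236, 341], [266, 356]]
```

View pics/s.png

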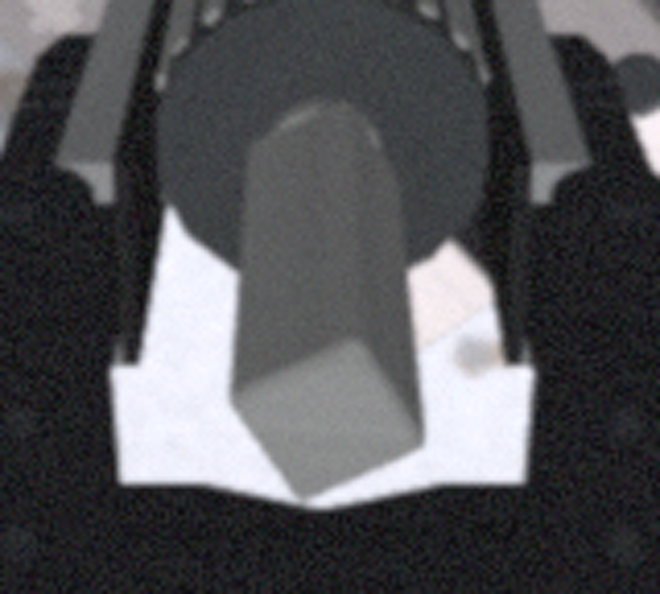

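The corners (267,322), (237,337), (253,360) and (282,347) fit the stud turned about 10–12°, against its 100° stop, and risen about 4 mm. So the nut really is drawing the post up. I continue with small steps.

```bash
cat > turn.py <<'E'
from h import *
def rd(n=5):
    s=[]
    for _ in range(n): s.append(robot.observe()); robot.pause(.02)
    return [np.mean([a[k] for a in s],0) for k in ("torque","ft_force","joint_torque")]+[s[-1]]
def turn(start,n,step=3,stop=.1,q=(.5221,.1208),z=.1071,base=-.02):
    for k in range(1,n+1):
        robot.line_to([*q,z],rotation=[180,0,start-step*k],vel=.02); mo=robot.observe(); t,f,j,o=rd()
        print(k,round(mo["torque"][2],3),t.round(3),f.round(1),j.round(3)[5],round(o["tcp_rot"][2],1),round(o["gripper_width"],4),round(o["time"],2))
        if t[2]-base>stop or abs(t[2]-base)>stop+.05: print("STOP"); break
E
python3 - <<'E'
from turn import *
turn(-136,10)
E
```

```text
1 -0.003 [-2.190e-01 -1.242e+00  1.000e-03] [ 5.5 -1.   0.6] 0.078 -138.8 0.0338 31.87
2 -0.047 [-0.214 -1.238 -0.052] [ 5.7 -1.   0.4] 0.079 -141.8 0.0343 32.2
3 -0.012 [-0.24  -1.279 -0.023] [ 5.6 -1.1  0.2] 0.075 -144.8 0.034 32.53
4 0.016 [-0.225 -1.3   -0.019] [ 5.5 -1.1  0.3] 0.077 -147.8 0.0338 32.87
5 -0.041 [-0.266 -1.265 -0.048] [ 5.8 -1.1  0.2] 0.077 -150.8 0.0341 33.2
6 -0.011 [-0.278 -1.295 -0.018] [ 5.7 -1.3  0.3] 0.077 -153.8 0.034 33.53
7 0.007 [-0.274 -1.283 -0.028] [ 5.5 -1.4 -0.3] 0.081 -156.8 0.0342 33.87
8 -0.05 [-0.299 -1.346 -0.015] [ 5.7 -1.7  0.1] 0.08 -159.8 0.0345 34.2
9 -0.022 [-0.305 -1.345 -0.039] [ 6.5 -1.8 -0.2] 0.046 -162.8 0.0339 34.53
10 -0.022 [-0.326 -1.448 -0.052] [ 7.  -1.8 -0.5] 0.047 -165.9 0.0344 34.87
```

Run:
```python
from turn import *
for k in range(1,9):
    turn(-166-2*(k-1),1,step=2)
    f=np.mean([robot.observe()["ft_force"] for _ in range(4)],0)
    if np.hypot(f[0],f[1])>10.5: print("side stop",f); break
```

```text
1 0.017 [-0.3   -1.497 -0.038] [ 7.1 -2.  -1.5] 0.032 -167.8 0.0339 35.2
1 -0.047 [-0.299 -1.585 -0.023] [ 7.6 -1.2 -1.7] 0.036 -169.9 0.0342 35.53
1 -0.049 [-0.297 -1.6   -0.028] [ 7.5 -2.2 -2.2] 0.048 -171.9 0.0338 35.87
1 0.021 [-0.349 -1.619  0.023] [ 7.8 -2.2 -2.2] 0.068 -173.8 0.0342 36.2
1 0.026 [-0.347 -1.641  0.014] [ 8.1 -2.5 -2.3] 0.09 -175.8 0.0342 36.53
1 0.096 [-0.369 -1.654  0.048] [ 7.8 -2.1 -2.5] 0.113 -177.8 0.0342 36.87
1 0.057 [-0.38  -1.657  0.068] [ 7.6 -2.5 -2.4] 0.136 -179.8 0.0339 37.2
1 0.155 [-0.413 -1.69   0.112] [ 8.2 -2.1 -2.5] 0.159 178.2 0.0337 37.53
STOP
```

The torque now rises cleanly by about 0.022 N m per 2°, as predicted after bearing, and stands about 0.13 over free running (about 32 N). One more small step, then release and check.

Run:
```python
from turn import *
turn(-182,1,step=1.5,stop=.3)
robot.set_gripper(.056); robot.pause(.1); o=robot.observe(); print(o["ft_force"],o["torque"])
robot.line_to([.5221,.1208,.19],vel=.12); 
robot.line_to([.5221,.09,.25],vel=.15); robot.pause(.3)
c=cal("wrist"); i=robot.grab_frame("wrist"); o=robot.observe(); print(o["time"],o["ft_force"])
import pickle; pickle.dump((c,i),open("e.pkl","wb"))
print(proj(c,[.5221,.1205,.095]),proj(c,[.5225,.1200,.026]))
u,v=proj(c,[.5221,.1205,.06]).astype(int); print(u,v)
cv2.imwrite("pics/e.png",cv2.convertScaleAbs(cv2.resize(i[v-75:v+75,u-100:u+100],(800,600),interpolation=2),alpha=1.3))
```

```text
1 0.037 [-0.42  -1.662  0.099] [ 8.5 -2.5 -2.4] 0.158 176.7 0.0343 37.87
[ 0.05035451  0.14945933 -0.34419945] [ 0.02651693  0.04732175 -0.00969788]
40.1167 [ 0.11787716 -0.95064771 -0.17095169]
[301.36768888 194.54903146] [291.37113552 169.86794577]
295 180
```

View pics/e.png

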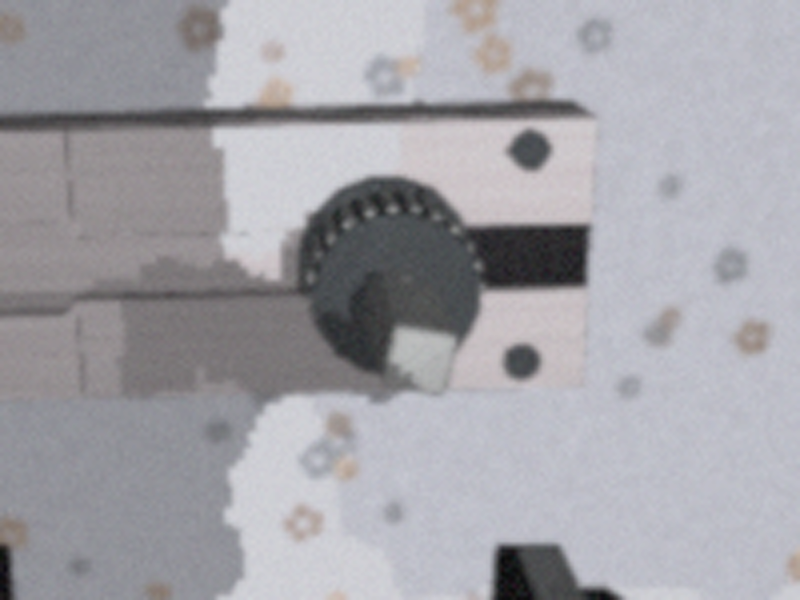

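Run:
```python
from h import *
import pickle
c,i=pickle.load(open("e.pkl","rb"))
g=cv2.cvtColor(i,6); W=g[105:255,195:395]
m=((W>118)).astype(np.uint8); m[:80]=0
m=np.uint8((cv2.resize(W,None,fx=4,fy=4,interpolation=2)[310:405,375:470])); 
P=[(398,325),(457,335),(440,393),(387,372)]
r=cv2.cornerSubPix(cv2.resize(W,None,fx=4,fy=4,interpolation=2),np.array(P,np.float32)[:,None],(8,8),(-1,-1),(3,50,.01))[:,0]; print(r)
X=np.array([ray(c,(195+p[0]/4,105+p[1]/4),.0955)[:2] for p in r])*1e3; print(X.round(1),X.mean(0))
for k in range(4):
    d=X[(k+1)%4]-X[k]; print(np.linalg.norm(d).round(1),(np.degrees(np.arctan2(d[1],d[0]))%90).round(1))
```

```text
Traceback (most recent call last):
cv2.error: OpenCV(4.12.0) :-1: error: (-5:Bad argument) in function 'cornerSubPix'
> Overload resolution failed:
>  - Layout of the output array corners is incompatible with cv::Mat
>  - Expected Ptr<cv::UMat> for argument 'corners'
```

Run:
```python
from h import *
import pickle
c,i=pickle.load(open("e.pkl","rb"))
G=cv2.resize(cv2.cvtColor(i,6)[105:255,195:395],None,fx=4,fy=4,interpolation=2)
P=np.array([(398,325),(457,335),(440,393),(387,372)],np.float32).reshape(-1,1,2).copy()
r=cv2.cornerSubPix(G,P.copy(),(8,8),(-1,-1),(3,50,.01)).reshape(-1,2)
for r in (r,P.reshape(-1,2)):
    X=np.array([ray(c,(195+p[0]/4,105+p[1]/4),.0955)[:2] for p in r])*1e3; print(r.round(0).tolist(),X.mean(0).round(1))
    for k in range(4):
        d=X[(k+1)%4]-X[k]; print(np.linalg.norm(d).round(1),(np.degrees(np.arctan2(d[1],d[0]))%90).round(1))
```

```text
[[394.0, 328.0], [457.0, 335.0], [440.0, 396.0], [387.0, 372.0]] [521.8 119.4]
11.4 80.0
11.9 74.4
10.8 61.2
8.3 80.0
[[398.0, 325.0], [457.0, 335.0], [440.0, 393.0], [387.0, 372.0]] [521.5 119.6]
10.7 76.4
11.3 73.6
10.5 63.9
9.0 75.8
```

The post is centred at about (0.5217,0.1195), roughly 0.5 mm short of home. It stands about 12° past square, against its 100° stop and within the 17° tolerance. The robot is clear, so I hand in.

Run:
```python
from plant import robot
print(robot.observe()["time"]); print(robot.job_done())
```

```text
40.1167
the job is handed in; nothing more can be done
None
```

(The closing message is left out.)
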